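Draw out the tray with the gauge dial

TASK

A customer wants to see the black gauge dial: push the cabinet's glass door by its ridge all the way over to the side away from the tray in which the dial lies, then hook a fingertip behind that tray's red lip and draw the tray fully out to its stop, and leave it so with the dial lying in it. Use the fingertips only, pinch neither the ridge nor the lip, touch neither the dial nor the other goods, and leave the other tray in.

Things in the scene. Friction and masses are not known exactly. Their poses are not given: they have to be found in the camera images.
- cabinet: Low plywood cabinet fixed on the counter, 334 mm wide (y), 101 mm high; origin on the counter under its middle, x to its back, y left, z up, open front at -x. Left (y > 0) and right (y < 0) trays draw out along its -x; lip centres at y = +-65 mm. An aluminium rail (z 88 to 99 mm, 12 mm thick, at x = -50 mm) crosses above both trays; goods pass under it.
- glass_door (a joint): Sliding glass door flat on top of the cabinet: clear pane, green edges, 170 mm wide (y), 236 mm deep, z 101 to 106 mm. Value = shift along the cabinet's y in m, -0.072 (right stop) to +0.072 (left stop); near 0 it covers most of both tray lips, at a stop it bares the other side's lip. Slides with about 2 N, stays where left.
- ridge_top (a point): Middle of the top edge of the dark steel finger ridge standing on the middle of the glass door: 80 mm long along the cabinet's x, 12 mm thick (y), 24 mm high (top at z = 130 mm, glass surface at 106 mm). Moves with the door. A fingertip against either side pushes the door.
- tray_left (a joint): How far the left tray is drawn out, in m: 0 in, 0.13 at its outer stop; starts below 0.01. Moves along the cabinet's -x with about 3 N, stays where left. Tray 214 mm long, 144 mm wide, blue floor at z = 53 mm, walls up to z = 73 mm, a raised red lip on its front board.
- tray_right (a joint): The same for the right tray.
- lip_left_top (a point): Middle of the top edge of the left tray's red lip: 60 mm wide (y), 12 mm thick (x, point half-way), top at z = 95 mm, 42 mm above the tray floor. With the tray in, 52 mm is free behind it (towards cabinet +x) up to the rail. Moves with the tray. Axes as the cabinet's.
- lip_right_top (a point): The same for the right tray's lip.
- dial: Black gauge dial, round disc 64 mm across and 23 mm high with white ticks and a red needle, lying face up loose in the rear half of one of the trays (either one, at cabinet y about +80 or -80 mm). Origin at the centre of its underside. Rides along with the tray.
- tester: White ceramic spark tester, a rod 86 mm long and 22 mm thick with a brass and a steel end, lying loose in the other tray. Origin at the centre of its underside.
- nipple_a: Loose brass inlet nipple standing on the counter to the right of the cabinet's front, 24 mm across, 44 mm high; origin under its centre.
- nipple_b: Second such brass nipple, near the first.
- mirror: Steel leak-test mirror lying on the counter to the left of the cabinet: round frame 68 mm across, 8 mm high, with a thin handle reaching 130 mm from the centre along its x axis and ending in a red grip. Origin under the centre of the round frame.
Mind the look-alikes: they are no part of the job. There is more than one size of the dial; the one meant has the size given above.

How it is judged:
On the way, in this order (a step that is already met when the one before it is completed fails the run):
1. the glass door is pushed over to the side away from the dial's tray (within 12 mm of its stop) (((y of dial in the frame of cabinet above 0 m and value of joint glass_door below -0.06 m) or (y of dial in the frame of cabinet below 0 m and value of joint glass_door above 0.06 m))), for 0.2 s.
2. with the door so, the dial's tray is drawn out to within 12 mm of its stop (((y of dial in the frame of cabinet above 0 m and value of joint glass_door below -0.06 m and value of joint tray_left above 0.118 m) or (y of dial in the frame of cabinet below 0 m and value of joint glass_door above 0.06 m and value of joint tray_right above 0.118 m))), for 0.2 s.
At the end, for the whole second after the job is handed in: The dial's tray is drawn out to within 12 mm of its outer stop, the glass door is within 12 mm of its stop on the other side, the other tray is out no more than 25 mm, and the dial lies flat and still in its tray (((y of dial in the frame of cabinet above 0 m and value of joint glass_door below -0.06 m and value of joint tray_left above 0.118 m and value of joint tray_right below 0.025 m and x of dial in the frame of lip_left_top between 0.03 and 0.19 m and velocity of joint tray_left below 0.01 m/s) or (y of dial in the frame of cabinet below 0 m and value of joint glass_door above 0.06 m and value of joint tray_right above 0.118 m and value of joint tray_left below 0.025 m and x of dial in the frame of lip_right_top between 0.03 and 0.19 m and velocity of joint tray_right below 0.01 m/s)) and z of dial in the frame of cabinet below 0.062 m and angle between dial's own z axis and vertical below 0.15 rad and linear speed of dial below 0.02 m/s); the robot touches nothing.
It fails at once if a fingertip or the arm touches the dial, the spark tester, a nipple or the mirror (over 1 N) (contact force between any of dial, tester, nipple_a, nipple_b, mirror and the fingers above 1 N or contact force between any of dial, tester, nipple_a, nipple_b, mirror and the arm above 1 N).
It fails at once if the dial is lifted out of its tray (z of dial in the frame of cabinet above 0.07 m).
It fails at once if the spark tester, a nipple or the mirror is moved more than 15 mm (distance of any of tester, nipple_a, nipple_b, mirror from where it was at the start of the episode above 0.015 m).
It fails at once if the tray without the dial is drawn out more than 25 mm ((y of dial in the frame of cabinet above 0 m and value of joint tray_right above 0.025 m) or (y of dial in the frame of cabinet below 0 m and value of joint tray_left above 0.025 m)).
It fails at once if the ridge or a tray lip is pinched from both sides (contact force between each of glass_door_c1, glass_door_c2 and the fingers above 1.5 N or contact force between each of tray_left_c5, tray_left_c6 and the fingers above 1.5 N or contact force between each of tray_right_c5, tray_right_c6 and the fingers above 1.5 N).
It also fails if it takes over 42 s, if anything falls off the work surface, if the arm or the gripper's body presses on something with over 40 N, if the wrist force passes 120 N, or if a joint passes its speed limit or range.

ROBOT

A 7-joint arm with a two-finger parallel gripper is mounted at the origin on the work surface. World frame = base frame: x ahead of the robot, y to its left, z up, the work surface at z = 0. Lengths are in m, angles in rad, forces in N, time in s.
With the tool pointing down it reaches from about 0.425 to 0.875 m from the base axis. Payload 9.9 kg.
Tool frame: the origin (TCP) lies midway between the tips of the shut fingers; the grasp point (between the pads) lies 19 mm behind it (pinch_z is the distance from the TCP to the grasp point, in m); z points along the fingers, y is the line along which they close (so a half turn about z gives the same grasp; the last joint's range is limited). The gripper opens to 85 mm and grips with 20 to 120 N. Pads are 22 mm wide; open, the fingers measure 114 mm over their backs; the gripper's body (76 mm by 85 mm) begins 54 mm behind the grasp point. The pads swing forward as they close: fully open they stand 13 mm farther back than shut.
Start: joints at [1.024, 0.576, 0.025, 1.437, -0.015, 1.129, -0.057], TCP at [0.301, -0.604, 0.192] pointing down, gripper open.
Joint ranges: [-2.76, 2.76], [-0.34, 2.15], [-1.52, 1.57], [0.19, 2.46], [-1.09, 4.23], [0.17, 1.99], [-2.82, 2.82]. Speed limits (rad/s): [2.22, 2.22, 3.01, 3.01, 3.14, 3.14, 3.14].

INTERFACE

Orientations are given as a unit quaternion [x, y, z, w].
In Python, from rig import observe, read_camera, get_calibration, hand_in, pinch_z gives the robot as it stands. The module is installed in compiled form; this text tells all that it offers.
- The arm moves only by the tool send_rows, never from a script. Its argument "commands" is text: rows parted by semicolons, each of 5 numbers parted by spaces: the shift along the tool's x, y, z in mm, then the turn about the tool's z in degrees, then the finger opening in mm, from 0 to 85.4. A call has 1 to 8 rows; each row is the pose to reach, as a shift and turn from the pose commanded when the call began, along the tool's axes at that moment; what a row does not reach only later rows make up. A row lasts 1/12 s, in which the tool goes at most 41.7 mm and 7.16 degrees, less where a joint would pass 70% of its speed; a pose out of reach is approached as far as the arm can. A call with a gripper value outside its range is refused whole. The fingers move at their own pace and stop on an object; "grip_force" is the grip in N (left out, the last holds). Time passes only in rows, so rows that repeat a pose let the fingers close. It gives the time, the measured TCP pose, the force, the opening and the grip force at its end, in the units of the state.
- observe(): the state, without advancing time (a new reading comes with each control period).
- read_camera(name): name is "scene" or "top" or "wrist"; returns the picture (480x640x3 uint8, red, green, blue); there is no depth.
- get_calibration(name): a dict with "fx", "fy", "cx", "cy" (pixels), "camera_from_world" (4x4, takes a point from world to camera coordinates). Camera axes: x right, y down, z forward; pixel columns grow to the right and rows downward; lengths in m; the calibration is good to about 2 mm. The wrist camera is an equidistant fisheye: a pixel r from the principal point sees the ray r / f radians off the axis. A picture is of the moment at which its call begins: read the wrist's pose just before it. get_calibration takes no time and is no camera call; for the wrist camera it gives the pose at the moment of the call.
- hand_in(): hands the job in; it is judged then, once.
The state is a dict: "time": time; "joint_pos": joint angles; "qd": joint speeds; "effort": joint torques, N m; "position": TCP position; "ee_rot": TCP orientation; "ft_force": force on the tool from outside, world axes, zero at the start; "ft_torque": the same for the moment, N m; "width": finger opening in m; "gripper_force": force on a finger pad.
Only numpy, scipy, OpenCV 4.12 (cv2) and the standard library are available. Lean on these libraries where they do the work, as an engineer would, in place of code of your own. Each camera call takes 0.05 s, during which the arm holds its last target. There are 200 camera calls.

## Working session

There is one attempt and no reset: what is moved stays moved. The work goes in short steps, Python scripts to look and compute and a tool call to move; the robot and the scene stay as the last step left them, time stands still between calls to the robot, and variables do not carry over. Pictures are saved under pics/ and viewed, at most 10 in all, crops included, and the job is handed in when it is done.

Besides the shell and the picture viewer there is one more tool, called after ">>>" in YAML: its name, and indented under it one key for each argument. send_rows: Moves the arm, as the interface text tells. Its arguments: {"type":"object","properties":{"commands":{"type":"string"},"grip_force":{"type":"number"}},"required":["commands"]}

```bash
mkdir -p pics; python3 - <<'E'
from rig import *
import cv2,numpy as np
print(observe())
for n in("top","scene"):
    im=read_camera(n);cv2.imwrite(f"pics/{n}0.png",im[:,:,::-1])
    print(n,get_calibration(n))
E
```

```text
{'time': 0.0, 'joint_pos': array([ 1.02418115,  0.57653142,  0.0248476 ,  1.43789586, -0.01500723,
        1.1290153 , -0.05648807]), 'qd': array([-1.04625320e-03,  8.79951291e-04,  1.99930586e-04,  3.24590115e-04,
       -1.85372865e-03, -6.01061148e-05,  6.68547929e-04]), 'effort': array([-1.51081786e-03, -7.65749288e+01,  2.25022338e+00, -2.85967201e+01,
        1.52699678e-02,  1.27373697e-02, -2.64559634e-05]), 'position': array([ 0.30113758, -0.6035243 ,  0.19104755]), 'ee_rot': array([ 9.73339590e-01,  2.29367279e-01, -2.30829480e-04, -8.00022778e-04]), 'ft_force': array([ 0.2544804 , -0.37870213,  0.95977635]), 'ft_torque': array([0.02747035, 0.02058463, 0.00812094]), 'gripper_force': 0.0, 'width': 0.08574318652759985}
top {'fx': 458.52789280683874, 'fy': 458.52789280683874, 'cx': 327.4253903311442, 'cy': 232.92015828845007, 'camera_from_world': array([[-0.0232694 , -0.99971979,  0.00434365,  0.03053272],
       [-0.98954378,  0.02241349, -0.14248071,  0.65196779],
       [ 0.14234343, -0.00761367, -0.98978805,  0.91772338],
       [ 0.        ,  0.        ,  0.        ,  1.        ]])}
scene {'fx': 480.5107815824143, 'fy': 480.5107815824143, 'cx': 317.50312412013125, 'cy': 237.17887020490798, 'camera_from_world': array([[ 0.35553004,  0.93449524, -0.0178056 , -0.24302643],
       [ 0.64534331, -0.25921318, -0.7185684 , -0.34825271],
       [-0.67611419,  0.24398193, -0.69522832,  1.37850004],
       [ 0.        ,  0.        ,  0.        ,  1.        ]])}
```

View pics/top0.png

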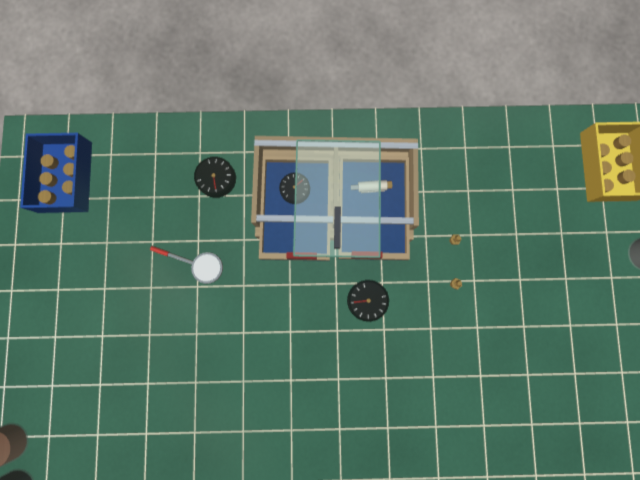

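View pics/scene0.png

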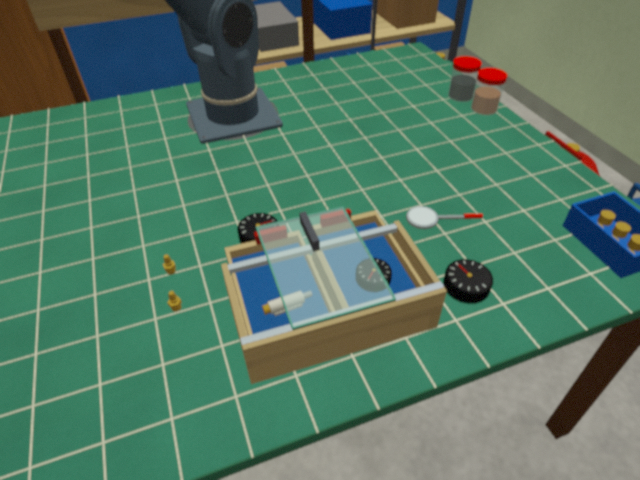

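The dial of the right size (about 31 px, so about 64 mm) lies in the left tray at top (294,187). The two bigger ones on the counter, at (215,177) and (368,300), are look-alikes. In top, the ridge runs along (337,207–248), the rail from (257,217) to (413,220), and the left red lip is near (288–330,256). So the door goes right (−y).

```bash
cat > h.py <<'E'
from rig import *
import cv2,numpy as np
def cast(n,u,v,z):
    c=get_calibration(n);T=c["camera_from_world"];R=T[:3,:3];o=-R.T@T[:3,3]
    d=R.T@np.array([(u-c["cx"])/c["fx"],(v-c["cy"])/c["fy"],1]);return o+d*(z-o[2])/d[2]
def proj(n,p):
    c=get_calibration(n);q=c["camera_from_world"]@np.append(p,1);return c["fx"]*q[0]/q[2]+c["cx"],c["fy"]*q[1]/q[2]+c["cy"]
E
python3 - <<'E'
from h import *
im=cv2.imread("pics/top0.png")
for n,u,v,z in [("top",257,217,.099),("top",413,220,.099),("top",254,140,.101),("top",418,142,.101),("top",294,187,.076),("scene",374,273,.076)]:
    print(n,u,v,cast(n,u,v,z).round(4))
c=im[120:275,240:430]
cv2.imwrite("pics/topc.png",cv2.resize(c,None,fx=4,fy=3.8,interpolation=cv2.INTER_CUBIC))
s=cv2.imread("pics/scene0.png")[195:295,230:390]
cv2.imwrite("pics/scc.png",cv2.resize(s,None,fx=5,fy=5,interpolation=cv2.INTER_CUBIC))
for nm,z in(("top",.13),):
    g=im.astype(int).max(2);m=np.zeros_like(g,np.uint8);m[200:255,325:350]=(g[200:255,325:350]<75)
    ys,xs=np.nonzero(m);r=cv2.minAreaRect(np.c_[xs,ys].astype(np.float32));print(r,len(xs),xs.min(),xs.max(),ys.min(),ys.max())
E
```

```text
top 257 217 [0.6802 0.1558 0.099 ]
top 413 220 [ 0.6672 -0.1555  0.099 ]
top 254 140 [0.8397 0.1614 0.101 ]
top 418 142 [ 0.8281 -0.1734  0.101 ]
top 294 187 [0.7457 0.0826 0.076 ]
scene 374 273 [0.7531 0.0802 0.076 ]
((336.5, 247.0), (3.0, 0.0), 180.0) 4 335 338 247 247
```

View pics/topc.png

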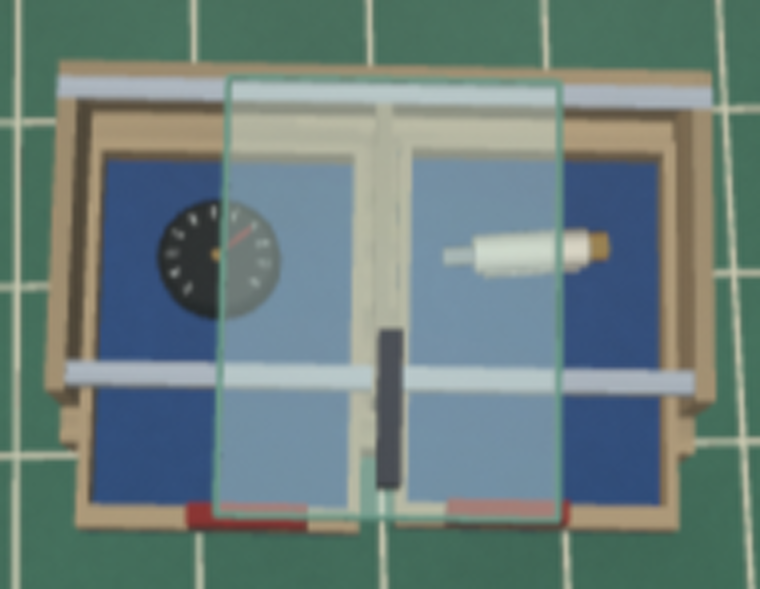

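View pics/scc.png

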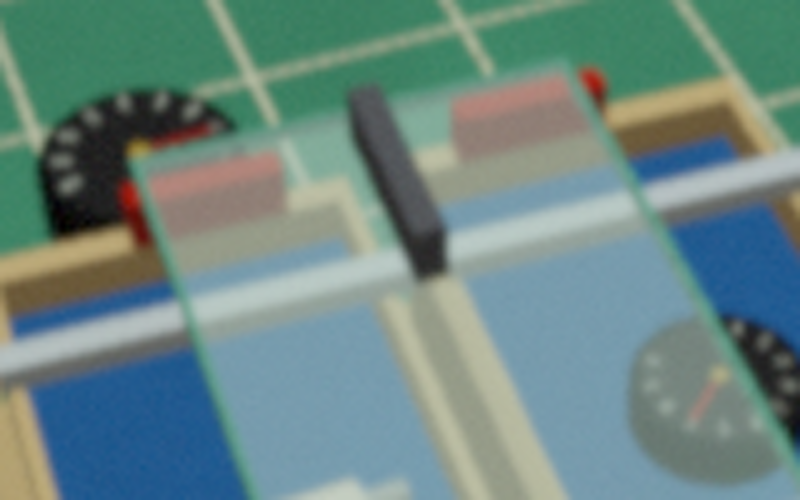

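```bash
python3 - <<'E'
from h import *
f=lambda x,y:(240+x/4,120+y/3.8)
g=lambda x,y:(230+x/5,195+y/5)
for l,n,p,z in [("ridge c","top",f(390,408),.13),("ridge front","top",f(390,488),.13),("ridge back","top",f(391,328),.13),
 ("lipL back l","top",f(187,503),.095),("lipL back r","top",f(307,505),.095),("lipR back r","top",f(568,502),.095),
 ("rail l","top",f(67,374),.099),("rail r","top",f(693,382),.099),("boxback l","top",f(58,62),.101),("boxback r","top",f(712,72),.101),
 ("box front l","top",f(47,392),.101),("box front r","top",f(714,403),.101),("doorL front","top",f(213,517),.106),("doorR front","top",f(561,521),.106),
 ("sc ridge f","scene",g(367,90),.13),("sc ridge b","scene",g(428,228),.13),("sc rail l","scene",g(800,158),.099)]:
    print(l,cast(n,*p,z).round(4))
E
```

```text
ridge c [ 0.6508 -0.0034  0.13  ]
ridge front [ 0.6102 -0.0023  0.13  ]
ridge back [ 0.6921 -0.005   0.13  ]
lipL back l [0.6084 0.0975 0.095 ]
lipL back r [0.606 0.038 0.095]
lipR back r [ 0.6046 -0.0915  0.095 ]
rail l [0.6774 0.1563 0.099 ]
rail r [ 0.6661 -0.156   0.099 ]
boxback l [0.8475 0.1603 0.101 ]
boxback r [ 0.8346 -0.1738  0.101 ]
box front l [0.6677 0.1659 0.101 ]
box front r [ 0.6544 -0.1655  0.101 ]
doorL front [0.5997 0.084  0.106 ]
doorR front [ 0.5938 -0.0863  0.106 ]
sc ridge f [6.167e-01 6.000e-04 1.300e-01]
sc ridge b [ 0.6918 -0.0041  0.13  ]
sc rail l [0.6786 0.1469 0.099 ]
```

>>> send_rows:
  commands: "38 -26 0 7 0;76 -52 0 14 0;114 -79 0 21 0;151 -106 0 28.6 0;189 -133 0 28.6 0;227 -159 0 28.6 0;265 -186 0 28.6 0;302 -212 0 28.6 0"
  grip_force: 20

```text
time: 0.77
position: [0.4604, -0.3088, 0.1918]
ee_rot: [1.0, -0.018, -0.0, -0.0]
ft_force: [1.0, -0.1, 0.1]
width: -0.0002
gripper_force: 0.0
```

>>> send_rows:
  commands: "20 -36 0 0 0;40 -72 0 0 0;60 -108 0 0 0;80 -144 0 0 0;100 -180 0 0 0;120 -216 0 0 0;140 -252 0 0 0;160 -288 0 0 0"

```text
time: 1.43
position: [0.6308, -0.0269, 0.1916]
ee_rot: [1.0, -0.018, -0.0, 0.0]
ft_force: [0.7, -0.3, 0.0]
width: 0.0002
gripper_force: 0.0
```

>>> send_rows:
  commands: "4 -42 0 0 0;4 -42 0 0 0;4 -42 0 0 0;4 -42 0 0 0"

```text
time: 1.77
position: [0.6355, 0.0128, 0.1914]
ee_rot: [1.0, -0.018, -0.001, 0.0]
ft_force: [-0.2, -0.6, 0.1]
width: 0.0001
gripper_force: 0.0
```

>>> send_rows:
  commands: "15 -33 0 0 0;15 -33 0 0 0;15 -33 0 0 0;15 -33 0 0 0"

```text
time: 2.1
position: [0.6517, 0.0434, 0.1917]
ee_rot: [1.0, -0.019, -0.0, 0.001]
ft_force: [0.2, -1.0, -0.6]
width: 0.0001
gripper_force: 0.0
```

```bash
python3 - <<'E'
from h import *
print(observe()["position"]); im=read_camera("wrist");cv2.imwrite("pics/w0.png",im[:,:,::-1]);print(get_calibration("wrist"))
E
```

```text
[0.65173355 0.04342309 0.19174369]
{'fx': 371.64829954431775, 'fy': 371.64829954431775, 'cx': 324.2371880994158, 'cy': 245.72373254973078, 'camera_from_world': array([[-0.04003186, -0.99919683,  0.00177339,  0.06860197],
       [-0.95474159,  0.0387742 ,  0.29489837,  0.58288647],
       [-0.29473028,  0.0101122 , -0.95552698,  0.57136858],
       [ 0.        ,  0.        ,  0.        ,  1.        ]])}
```

View pics/w0.png

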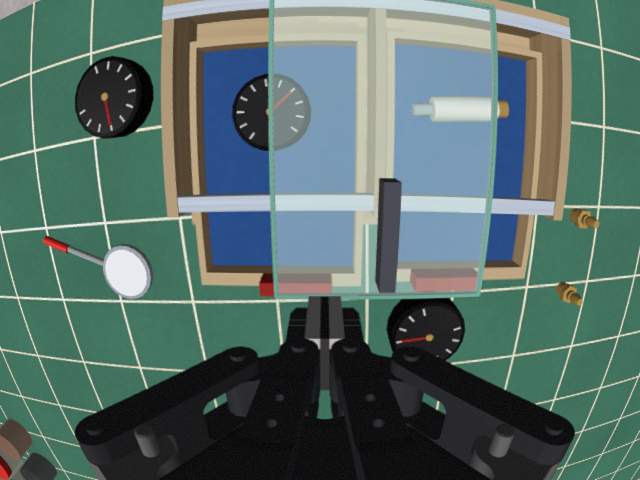

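The wrist view shows the shut fingertips at (322,300), the ridge at (380–400,180–292) to their right, the left lip at (260–331,275–295), and the dial at (271,112) well behind the rail. I'll cross-check these with rays, then descend.

```bash
cat >> h.py <<'E'
def castw(u,v,z,c=None):
    c=c or get_calibration("wrist");T=c["camera_from_world"];R=T[:3,:3];o=-R.T@T[:3,3]
    a=np.array([u-c["cx"],v-c["cy"]]);r=np.hypot(*a);t=r/c["fx"]
    d=R.T@np.append(np.sin(t)*a/r,np.cos(t));return o+d*(z-o[2])/d[2]
E
python3 - <<'E'
from h import *
for l,u,v,z in[("ridge back",390,180,.13),("ridge front",387,292,.13),("lip l",260,275,.095),("lip r",331,275,.095),("rail front L",190,209,.099),("rail front R",550,214,.099),("dial",271,110,.076)]:print(l,castw(u,v,z).round(4))
E
```

```text
ridge back [ 0.6963 -0.0028  0.13  ]
ridge front [ 0.6154 -0.0014  0.13  ]
lip l [0.6188 0.0964 0.095 ]
lip r [0.6167 0.0387 0.095 ]
rail front L [0.6773 0.1474 0.099 ]
rail front R [ 0.6636 -0.1529  0.099 ]
dial [0.7497 0.0809 0.076 ]
```

>>> send_rows:
  commands: "0 -5 30 0 0;0 -5 55 0 0;0 -5 72 0 0;0 -5 77 0 0;0 -5 77 0 0;0 -5 77 0 0"

```text
time: 2.65
position: [0.6527, 0.0494, 0.1158]
ee_rot: [1.0, -0.019, 0.0, 0.0]
ft_force: [0.2, 0.8, 0.3]
width: -0.0001
gripper_force: 0.0
```

>>> send_rows:
  commands: "0 20 0 0 0;0 32 0 0 0;0 44 0 0 0;0 56 0 0 0;0 68 0 0 0;0 80 0 0 0;0 90 0 0 0;0 90 0 0 0"

```text
time: 3.32
position: [0.6488, -0.0432, 0.115]
ee_rot: [1.0, -0.02, -0.0, 0.001]
ft_force: [-0.6, -0.4, -0.0]
width: 0.0001
gripper_force: 0.0
```

>>> send_rows:
  commands: "0 6 0 0 0;0 6 0 0 0;0 6 0 0 0"

```text
time: 3.57
position: [0.6488, -0.0452, 0.1148]
ee_rot: [1.0, -0.018, -0.0, -0.0]
ft_force: [-0.3, 0.2, 0.6]
width: -0.0
gripper_force: 0.0
```

```bash
python3 - <<'E'
from h import *
im=read_camera("wrist");cv2.imwrite("pics/w1.png",im[:,:,::-1])
E
```

```text
(no output)
```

View pics/w1.png

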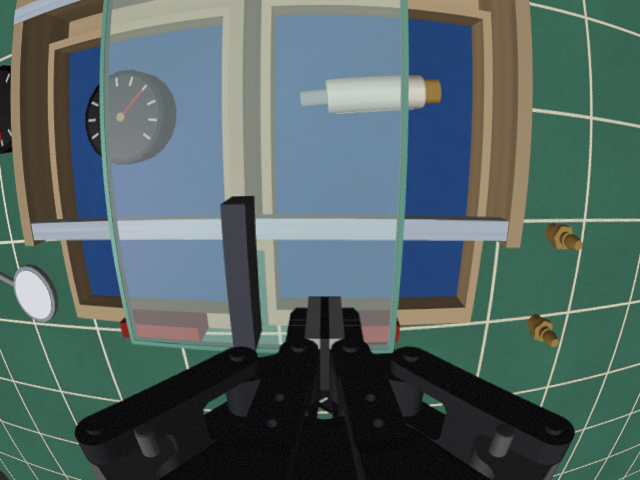

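```bash
python3 - <<'E'
from h import *
o=observe();print(o["position"],o["ee_rot"],o["ft_force"])
for l,u,v,z in[("ridge back",239,198,.13),("ridge fr",248,345,.13),("rail L",40,240,.099),("rail R",500,240,.099),("lipL l",128,320,.095),("lipL r",207,315,.095),("doorL back",103,25,.106),("doorR front",394,350,.106)]:print(l,castw(u,v,z).round(4))
c=get_calibration("wrist")
def pw(p):
    q=c["camera_from_world"]@np.append(p,1);r=np.hypot(q[0],q[1]);t=np.arctan2(r,q[2])*c["fx"];return c["cx"]+q[0]/r*t,c["cy"]+q[1]/r*t
print(pw(o["position"]),pw(o["position"]+[0,0,.05]))
im=read_camera("top");cv2.imwrite("pics/t1.png",cv2.resize(im[120:300,240:440,::-1],None,fx=3,fy=3,interpolation=cv2.INTER_CUBIC))
E
```

```text
[ 0.64884256 -0.04478432  0.11485083] [ 9.99841235e-01 -1.78169822e-02 -2.10908153e-05 -2.43237558e-04] [-0.19490513  0.71806938 -0.18990121]
ridge back [ 0.6978 -0.0073  0.13  ]
ridge fr [ 0.6193 -0.0031  0.13  ]
rail L [0.6752 0.1517 0.099 ]
rail R [ 0.6634 -0.151   0.099 ]
lipL l [0.6142 0.0908 0.095 ]
lipL r [0.6193 0.0304 0.095 ]
doorL back [0.8032 0.0765 0.106 ]
doorR front [ 0.5973 -0.086   0.106 ]
(np.float64(323.87393428016617), np.float64(281.4098426263666)) (np.float64(323.7810087945807), np.float64(328.5074512445724))
```

View pics/t1.png

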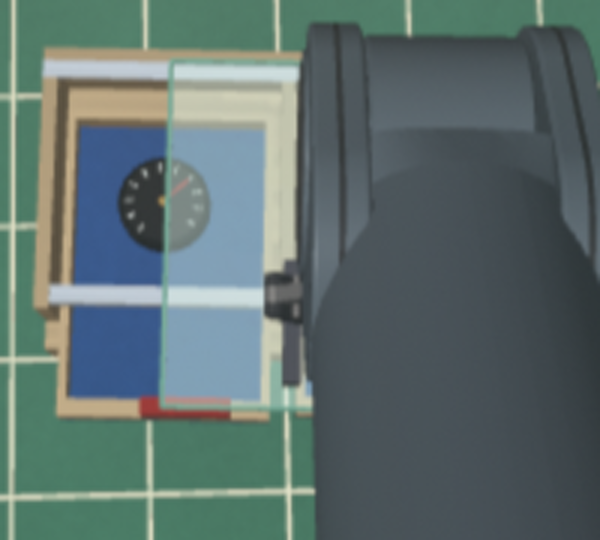

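The fingers passed over the ridge without touching it: the door is still near 0 and the fingertips look higher than the TCP reading suggests. I'll go back to the left side and find the true tip height by touching the glass gently.

>>> send_rows:
  commands: "0 0 -20 0 0;0 -20 -20 0 0;0 -55 -20 0 0;0 -90 -20 0 0;0 -90 -20 0 0;0 -90 -10 0 0;0 -90 0 0 0;0 -90 0 0 0"

```text
time: 4.33
position: [0.6504, 0.0431, 0.1121]
ee_rot: [1.0, -0.019, -0.002, 0.001]
ft_force: [-1.2, 1.2, -1.1]
width: 0.0
gripper_force: 0.0
```

>>> send_rows:
  commands: "0 0 2 0 0;0 0 4 0 0;0 0 5 0 0;0 0 5 0 0"

```text
time: 4.67
position: [0.6521, 0.0438, 0.1098]
ee_rot: [1.0, -0.019, -0.0, 0.0]
ft_force: [0.5, 0.8, 0.7]
width: -0.0001
gripper_force: 0.0
```

```bash
python3 - <<'E'
from h import *
o=observe();print(o["position"],o["ft_force"],o["width"])
c=get_calibration("wrist");q=c["camera_from_world"]@np.append(o["position"],1);print(q)
im=read_camera("scene");p=proj("scene",o["position"]);print(p)
u,v=int(p[0]),int(p[1]);cv2.imwrite("pics/s1.png",cv2.resize(im[v-60:v+40,u-70:u+70,::-1],None,fx=5,fy=5,interpolation=cv2.INTER_CUBIC))
E
```

```text
[0.65207994 0.04379102 0.10980671] [0.49085558 0.78514942 0.65601661] -8.037670478733872e-05
[-1.50378937e-04  1.89015947e-02  1.96326320e-01  1.00000000e+00]
(np.float64(332.8089820807099), np.float64(227.42930925509376))
```

View pics/s1.png

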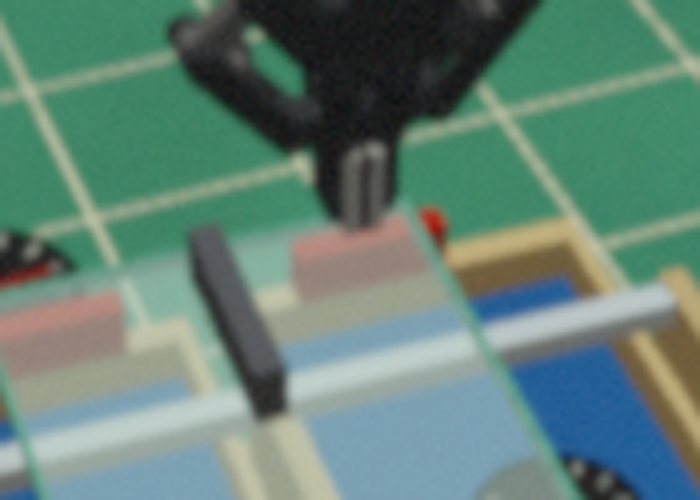

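The scene crop shows the fingertip end at crop (360,228), while the TCP projects to (350,300). Both views put the real tips about 36–38 mm above the reported TCP. I'll lower in small steps until they touch the glass.

>>> send_rows:
  commands: "0 0 5 0 0;0 0 10 0 0;0 0 15 0 0;0 0 20 0 0;0 0 22 0 0;0 0 24 0 0;0 0 24 0 0"

```text
time: 5.3
position: [0.6518, 0.0444, 0.0853]
ee_rot: [1.0, -0.018, -0.0, 0.0]
ft_force: [-0.1, 0.0, -0.3]
width: 0.0004
gripper_force: 0.0
```

>>> send_rows:
  commands: "0 0 2 0 0;0 0 4 0 0;0 0 4 0 0;0 0 4 0 0"

```text
time: 5.63
position: [0.652, 0.0444, 0.0819]
ee_rot: [1.0, -0.018, -0.0, -0.0]
ft_force: [0.2, 0.1, 0.1]
width: -0.0
gripper_force: 0.0
```

>>> send_rows:
  commands: "0 0 2 0 0;0 0 4 0 0;0 0 4 0 0;0 0 4 0 0"

```text
time: 5.97
position: [0.6519, 0.0444, 0.0777]
ee_rot: [1.0, -0.018, -0.0, 0.0]
ft_force: [-1.0, 0.4, 0.3]
width: -0.0003
gripper_force: 0.0
```

>>> send_rows:
  commands: "0 0 1 0 0;0 0 3 0 0;0 0 3 0 0;0 0 3 0 0"

```text
time: 6.3
position: [0.6519, 0.0444, 0.0747]
ee_rot: [1.0, -0.018, -0.0, -0.0]
ft_force: [-0.1, -0.0, 0.2]
width: 0.0004
gripper_force: 0.0
```

>>> send_rows:
  commands: "0 12 0 0 0;0 22 0 0 0;0 30 0 0 0;0 38 0 0 0;0 46 0 0 0;0 46 0 0 0"

```text
time: 6.8
position: [0.6503, -0.0046, 0.075]
ee_rot: [1.0, -0.02, 0.0, 0.001]
ft_force: [-0.2, -0.1, 0.4]
width: 0.0
gripper_force: 0.0
```

```bash
python3 - <<'E'
from h import *
o=observe();print(o["position"],o["ft_force"])
im=read_camera("wrist");g=im.astype(int).max(2)
hs=cv2.cvtColor(im,cv2.COLOR_RGB2HSV)
for v in(200,215,230,245):
    r=g[v];xs=np.nonzero(r[150:500]<95)[0]+150;print(v,xs[:3],xs[-3:],len(xs))
cv2.imwrite("pics/w2.png",im[:,:,::-1])
E
```

```text
[ 0.65025002 -0.00460024  0.07501055] [-0.23133622 -0.08673149  0.44330012]
200 [] [] 0
215 [359 360 361] [387 388 389] 31
230 [358 359 360] [394 395 396] 39
245 [358 359 360] [393 394 395] 38
```

```bash
python3 - <<'E'
from h import *
for u in(359,374,389): print(castw(u,225,.13).round(4))
E
```

```text
[ 0.6942 -0.0177  0.13  ]
[ 0.694 -0.023  0.13 ]
[ 0.6938 -0.0285  0.13  ]
```

>>> send_rows:
  commands: "0 8 0 0 0;0 16 0 0 0;0 24 0 0 0;0 32 0 0 0;0 40 0 0 0;0 45 0 0 0;0 45 0 0 0;0 45 0 0 0"

```text
time: 7.52
position: [0.6487, -0.0477, 0.0749]
ee_rot: [1.0, -0.019, 0.0, 0.0]
ft_force: [1.0, 0.6, -0.0]
width: -0.0003
gripper_force: 0.0
```

>>> send_rows:
  commands: "0 4 0 0 0;0 8 0 0 0;0 8 0 0 0;0 8 0 0 0"

```text
time: 7.85
position: [0.6486, -0.0501, 0.0749]
ee_rot: [1.0, -0.017, -0.0, -0.002]
ft_force: [-0.6, 10.7, 0.7]
width: -0.0001
gripper_force: 5.4
```

>>> send_rows:
  commands: "0 2 0 0 0;0 4 0 0 0;0 4 0 0 0"

```text
time: 8.1
position: [0.6486, -0.0502, 0.0749]
ee_rot: [1.0, -0.015, -0.0, -0.004]
ft_force: [-1.2, 19.6, 1.4]
width: 0.0001
gripper_force: 10.0
```

The door is at its stop, with force building at a steady position. Next I'll back off, lift, and move above the left lip.

>>> send_rows:
  commands: "0 -20 0 0 0;0 -40 -5 0 0;0 -50 -40 0 0;0 -70 -50 0 0;-8 -100 -50 0 0;-15 -129 -50 0 0;-15 -129 -50 0 0;-15 -129 -50 0 0"

```text
time: 8.77
position: [0.6376, 0.0735, 0.125]
ee_rot: [1.0, -0.016, -0.0, -0.0]
ft_force: [0.1, -1.7, -0.1]
width: -0.0004
gripper_force: 0.0
```

```bash
python3 - <<'E'
from h import *
o=observe();print(o["position"],o["ft_force"])
im=read_camera("wrist");cv2.imwrite("pics/w3.png",im[:,:,::-1])
E
```

```text
[0.63761327 0.0735249  0.12497071] [ 0.14221406 -1.71053007 -0.05787642]
```

View pics/w3.png

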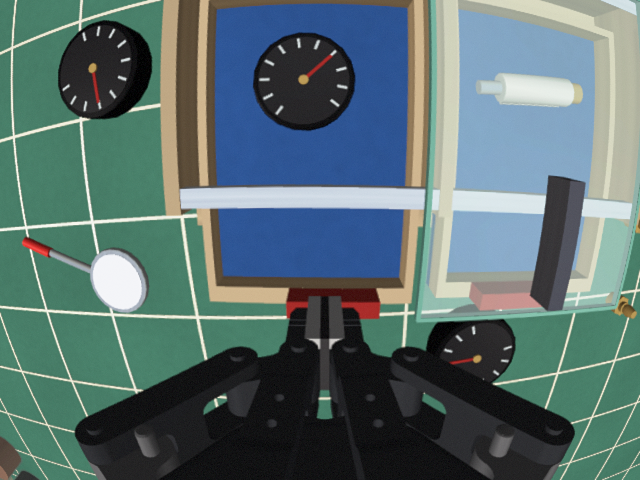

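The door now sits right, with the ridge at (560,240), and the left lip is bare at (287–380,290–318), right under the fingertips. The dial at (304,80) is clear.

```bash
python3 - <<'E'
from h import *
for l,u,v,z in[("lip l",288,290,.095),("lip r",379,290,.095),("rail front",300,209,.088),("rail back top",300,186,.099),("tip top edge",324,297,.162),("board back",324,279,.073),("ridge back",568,178,.13)]:print(l,castw(u,v,z).round(4))
E
```

```text
lip l [0.6204 0.0943 0.095 ]
lip r [0.6182 0.0373 0.095 ]
rail front [0.6699 0.0844 0.088 ]
rail back top [0.6854 0.083  0.099 ]
tip top edge [0.6461 0.0709 0.162 ]
board back [0.6181 0.0719 0.073 ]
ridge back [ 0.6937 -0.0666  0.13  ]
```

>>> send_rows:
  commands: "7 6 10 0 0;7 6 25 0 0;7 6 40 0 0;7 6 50 0 0;7 6 58 0 0;7 6 64 0 0;7 6 64 0 0"

```text
time: 9.4
position: [0.6443, 0.0639, 0.0595]
ee_rot: [1.0, -0.019, -0.001, 0.0]
ft_force: [0.5, 0.6, 0.1]
width: -0.0002
gripper_force: 0.0
```

>>> send_rows:
  commands: "0 0 6 0 0;0 0 12 0 0;0 0 18 0 0;0 0 24 0 0;0 0 24 0 0;0 0 24 0 0"

```text
time: 9.9
position: [0.6445, 0.0647, 0.0365]
ee_rot: [1.0, -0.018, -0.0, 0.0]
ft_force: [-0.8, -0.2, 1.1]
width: 0.0001
gripper_force: 0.0
```

>>> send_rows:
  commands: "-6 0 0 0 0;-11 0 0 0 0;-16 0 0 0 0;-21 0 0 0 0;-26 0 0 0 0;-31 0 0 0 0;-36 0 0 0 0;-40 0 0 0 0"

```text
time: 10.57
position: [0.6048, 0.0662, 0.0372]
ee_rot: [1.0, -0.018, 0.001, -0.0]
ft_force: [2.1, -0.4, 0.4]
width: 0.0001
gripper_force: 1.4
```

```bash
python3 - <<'E'
from h import *
o=observe();print(o["position"],o["ft_force"])
def red(im):
    h=cv2.cvtColor(im,cv2.COLOR_RGB2HSV);return ((h[...,0]<8)|(h[...,0]>172))&(h[...,1]>150)&(h[...,2]>70)
a=cv2.imread("pics/top0.png")[:,:,::-1].copy();b=read_camera("top")
for im in(a,b):
    m=red(im);m[:, :270]=0;m[:,345:]=0;m[:200]=0
    ys,xs=np.nonzero(m);print(len(xs),xs.min() if len(xs) else 0,xs.max() if len(xs) else 0,ys.min() if len(ys) else 0,ys.max() if len(ys) else 0)
E
```

```text
[0.60478257 0.06622813 0.03721825] [ 2.05289632 -0.35267945  0.43355474]
23 287 292 253 257
0 0 0 0 0
```

The steady 2 N drag shows the tray is following, so I keep pulling.

>>> send_rows:
  commands: "-6 0 0 0 0;-12 0 0 0 0;-18 0 0 0 0;-24 0 0 0 0;-30 0 0 0 0;-36 0 0 0 0;-42 0 0 0 0;-48 0 0 0 0"

```text
time: 11.28
position: [0.5563, 0.068, 0.037]
ee_rot: [1.0, -0.018, 0.0, -0.0]
ft_force: [3.0, 0.5, 1.7]
width: 0.0002
gripper_force: 1.5
```

>>> send_rows:
  commands: "-6 0 0 0 0;-12 0 0 0 0;-17 0 0 0 0;-22 0 0 0 0;-26 0 0 0 0;-30 0 0 0 0;-33 0 0 0 0;-33 0 0 0 0"

```text
time: 11.95
position: [0.5226, 0.0689, 0.0367]
ee_rot: [1.0, -0.018, -0.001, 0.0]
ft_force: [-0.9, 0.1, -0.4]
width: 0.0001
gripper_force: 0.0
```

>>> send_rows:
  commands: "-3 0 0 0 0;-6 0 0 0 0;-9 0 0 0 0;-12 0 0 0 0;-15 0 0 0 0;-15 0 0 0 0;-15 0 0 0 0"

```text
time: 12.53
position: [0.5079, 0.0695, 0.0368]
ee_rot: [1.0, -0.018, -0.001, 0.0]
ft_force: [-0.4, 0.4, -0.4]
width: -0.0
gripper_force: 0.0
```

>>> send_rows:
  commands: "-2 0 0 0 0;-4 0 0 0 0;-6 0 0 0 0;-6 0 0 0 0;-6 0 0 0 0"

```text
time: 12.95
position: [0.5025, 0.0698, 0.0369]
ee_rot: [1.0, -0.018, -0.0, 0.0]
ft_force: [0.8, 0.2, -0.5]
width: -0.0004
gripper_force: 0.3
```

>>> send_rows:
  commands: "-2 0 0 0 0;-4 0 0 0 0;-6 0 0 0 0;-6 0 0 0 0"

```text
time: 13.28
position: [0.5005, 0.0701, 0.0375]
ee_rot: [1.0, -0.018, 0.003, -0.0]
ft_force: [11.5, -1.8, -7.6]
width: 0.0003
gripper_force: 5.9
```

>>> send_rows:
  commands: "-2 0 0 0 0;-4 0 0 0 0;-4 0 0 0 0"

```text
time: 13.53
position: [0.5008, 0.0704, 0.0381]
ee_rot: [1.0, -0.019, 0.007, -0.001]
ft_force: [22.5, -2.8, -14.0]
width: 0.0001
gripper_force: 11.2
```

At the stop. I ease forward to unload, rise straight up, then check.

>>> send_rows:
  commands: "6 0 0 0 0;12 0 0 0 0;20 0 0 0 0;20 0 -5 0 0;20 0 -30 0 0;20 0 -60 0 0;20 0 -95 0 0;20 0 -110 0 0"

```text
time: 14.2
position: [0.5136, 0.0696, 0.1507]
ee_rot: [1.0, -0.018, 0.002, -0.0]
ft_force: [1.1, 0.4, 0.3]
width: 0.0001
gripper_force: 0.0
```

>>> send_rows:
  commands: "0 0 0 0 0;0 0 0 0 0;0 0 0 0 0"

```text
time: 14.45
position: [0.5119, 0.0694, 0.1463]
ee_rot: [1.0, -0.018, -0.001, 0.0]
ft_force: [0.0, 1.1, 0.1]
width: 0.0
gripper_force: 0.0
```

```bash
python3 - <<'E'
from h import *
o=observe();print(o["position"],o["ft_force"])
im=read_camera("wrist");cv2.imwrite("pics/w4.png",im[:,:,::-1])
E
```

```text
[0.51193771 0.06944871 0.14625315] [0.03635535 1.05856151 0.0513904 ]
```

View pics/w4.png

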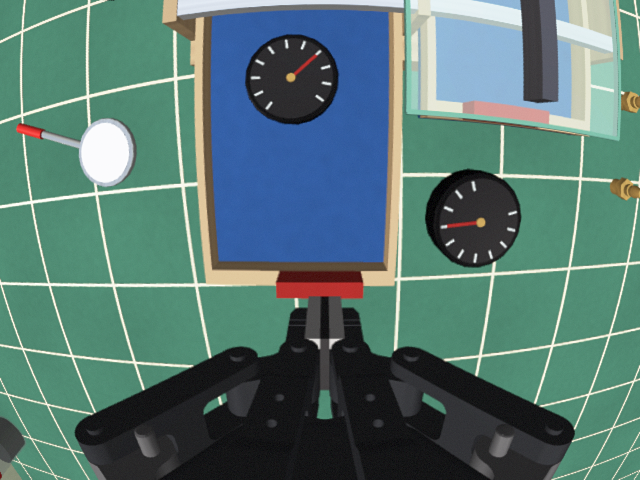

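The tray is out with the dial at (292,79) lying in it, and the door is still right. One last numeric check, then I hand in.

```bash
python3 - <<'E'
from h import *
print("lip back",castw(320,274,.095),"dial",castw(292,79,.076),"ridge front",castw(540,100,.13),"lipR back",castw(505,101,.095))
print(hand_in())
E
```

```text
lip back [0.49598438 0.07259662 0.095     ] dial [0.62648608 0.08625279 0.076     ] ridge front [ 0.61116404 -0.06091474  0.13      ] lipR back [ 0.61184505 -0.05472178  0.095     ]
the job is handed in; nothing more can be done
None
```

The job is handed in (no verdict came back): the glass door is pushed right to its stop, and the dial's left tray is drawn out to its stop with the dial lying in it. The right tray is still in. The first push passed over the ridge without touching it because the tips sit about 37 mm above the reported TCP, so I lowered the fingers and pushed again.

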